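# Clamp a model-house panel with a swinging cam strap

## Robot

A 7-joint arm with a two-finger parallel gripper is mounted at the origin on the work surface. World frame = base frame: x ahead of the robot, y to its left, z up, the work surface at z = 0. Lengths are in m, angles in rad, forces in N, time in s.
With the tool pointing down it reaches from about 0.4 to 0.875 m from the base axis. Payload 19.3 kg.
Tool frame: the origin (TCP) lies between the finger pads; the fingertips stand 17 mm ahead of it and the grasp point (between the pads) lies 2 mm behind it (bot.tips_ahead is the z of the fingertips in the tool frame, in m); z points along the fingers, y is the direction in which the jaws open and shut (so a half turn about z gives the same grasp; the last joint's range is limited). The gripper opens to 85 mm and grips with 20 to 120 N. Pads are 22 mm wide; open, the fingers measure 114 mm over their backs; the gripper's body (76 mm by 85 mm) begins 54 mm behind the grasp point. The pads swing forward as they close: fully open they stand 13 mm farther back than shut.
Start: joints at [-1.321, 0.521, -0.036, 1.599, 0.021, 1.021, -0.113], TCP at [0.197, 0.593, 0.248] pointing down, gripper open.
Joint ranges: [-2.91, 2.91], [-0.3, 2.13], [-1.5, 1.42], [0.17, 2.43], [-1.26, 4.41], [0.16, 1.93], [-2.52, 2.52]. Speed limits (rad/s): [1.89, 1.89, 2.39, 2.39, 3.01, 3.01, 3.01].

## Interface

Orientations are given as [roll, pitch, yaw] about the fixed x, y, z axes, in that order (R = Rz(yaw) Ry(pitch) Rx(roll)).
In Python, from workcell import telemetry, cams, job, bot gives the robot as it stands.
- The arm moves only by the tool arm_command, never from a script. Its argument "deltas" is a list of rows, each a list of 7 numbers: the opening, from -1 (shut) to 1 (fully open), so that 0 is half open, then the shift along the tool's x, y, z normalised to -1 to 1, where 1 is 150 mm, then the turn, a rotation vector about the tool's x, y, z normalised to -1 to 1, where 1 is 45 degrees. In form: [[hand, tx, ty, tz, rx, ry, rz], ...]. A call has 1 to 8 rows; each row is the pose to reach, as a shift and turn from the pose commanded when the call began, along the tool's axes at that moment; what a row does not reach only later rows make up. A row lasts 1/8 s, in which the tool goes at most 62.5 mm and 10.7 degrees, less where a joint would pass 70% of its speed; a pose out of reach is approached as far as the arm can. A call with a number of a shift or a turn outside -1 to 1 is refused whole. A call with a gripper value outside its range is refused whole. The fingers move at their own pace and stop on an object; "newtons" is the grip in N (left out, the last holds). Time passes only in rows, so rows that repeat a pose let the fingers close. It gives the time, the measured TCP pose, the force and the opening at its end, in the units of the state.
- telemetry.observe(): the state, without advancing time (a new reading comes with each control period).
- cams.grab_frame(name): name is "scene" or "top" or "wrist"; returns the picture (400x640x3 uint8, blue, green, red); there is no depth.
- cams.get_calibration(name): a dict with "fx", "fy", "cx", "cy" (pixels), "R" (3x3) and "t" (3): a world point X has camera coordinates R X + t. Camera axes: x right, y down, z forward; pixel columns grow to the right and rows downward; lengths in m; the calibration is good to about 2 mm. A picture is of the moment at which its call begins: read the wrist's pose just before it. get_calibration takes no time and is no camera call; for the wrist camera it gives the pose at the moment of the call.
- job.job_done(): hands the job in, once; it reports no verdict.
The state is a dict: "clock": time; "qpos": joint angles; "qd": joint speeds; "joint_efforts": joint torques, N m; "position": TCP position; "tool_rot": TCP orientation; "force": force on the tool from outside, world axes, zero at the start; "moment": the same for the moment, N m; "grip_width": finger opening in m.
Only numpy, scipy, OpenCV 4.12 (cv2) and the standard library are available. Lean on these libraries where they do the work, as an engineer would, in place of code of your own. Each camera call takes 0.05 s, during which the arm holds its last target.

## Task

The white house-side panel lies against the fence of the clamping board, ready to be worked on. With a finger, push the steel clamp strap round until its rubber pad stands over the solid strip between the panel's window and door openings, the whole pad over wood, then push the cam lever down as far as it goes so that the strap clamps the panel. This is all pushing: leave the panel and the things around it where they lie, and do not lift anything.

Things in the scene. Friction and masses are not known exactly. Their poses are not given: they have to be found in the camera images.
- fixture: Clamping board, fixed to the bench: plywood 300 (x) x 420 (y) x 18 mm, with a wooden fence 20 mm thick and 36 mm high along its far (+x) edge (fence face at x = +130 mm) and a flush aluminium T-track along y at x = -45 mm that carries the clamp. Origin: centre of the underside, on the bench; x towards the fence, z up.
- panel: Loose white side panel of a model house, 120 (x) x 200 (y) x 12 mm, flat on the clamping board with its +x edge near the fence. Origin: centre of the underside; its axes are parallel to those of the board. The solid strip is 60 mm wide, from y = -30 to +30 mm, the full depth in x. On its +y side is a window hole (y +30 to +78, x -35 to +15 mm), on its -y side a door notch (y -72 to -30, x -60 to +25 mm), open at the -x edge.
- clamp (a joint): Swing angle of the strap clamp about its upright bolt (rad), positive anticlockwise seen from above. 0: the strap points along the board's +x, straight at the fence; it starts swung to the +y side, about 1.0 to 1.6. Range -1.9 to 1.9. Stiff: it needs about 0.25 N m (2.5 N at 100 mm) and stays where it is left.
- strap: Steel clamp strap, a slotted bar 32 mm wide and 10 mm thick, 158 mm long, its underside 29 mm and its top 39 mm above the board's top face (47 and 57 mm above the bench). It reaches from 46 mm behind the bolt to 112 mm in front of it. Origin: on its heel, 34 mm behind the bolt, at mid thickness; x along the bar towards the pad. It rocks down about 5 mm at the pad as the lever is pushed down (2 degrees), otherwise it only swings.
- clamp_bolt (a point): Foot of the clamp's upright bolt, on the swing axis, at the board's top face (45 mm to the -x side of the board's centre).
- clamp_pad (a point): Centre of the underside of the round rubber pad, 22 mm across, 100 mm in front of the bolt on the strap's centre line; its screw stands 21 mm above the strap. With the lever up it passes 2 to 3 mm above the panel.
- cam_lever (a joint): Angle of the cam lever (rad): 0 is up (80 degrees above level, leaning back, away from the pad), 1.35 is fully down on its stop, nearly level (3 degrees above it) and pointing away from the pad. It starts at 0 to 0.25, takes about 0.35 N m (4 N at 85 mm) and stays where it is left. It swings in the strap's own upright plane and turns round with the strap.
- lever_pin (a point): Pin of the cam lever: on the swing axis, 55 mm above the board's top face.
- lever_end (a point): Free end of the cam lever, on its centre line, 114 mm from the pin. The black handle covers 40 to 114 mm from the pin, 20 mm wide and 13 mm thick.
- tape_measure: Loose grey tape measure, 66 x 36 x 62 mm, standing on the clamping board on the -y side. Leave alone. Origin: centre of the underside.
- offcut: Loose wooden offcut, 70 x 38 x 24 mm, on the board beside the panel's +y end. Leave alone. Origin: centre of the underside.
- pencil: Loose flat carpenter's pencil, 128 x 14 x 8 mm, on the board beside the panel's -y end. Leave alone. Origin: centre of the underside.
- glue_bottle: Loose white glue bottle, 60 mm across, 170 mm high, on the bench at the left. Leave alone. Origin: centre of the underside.
- try_square: Loose try square lying on the bench at the right: dark wooden stock 120 mm, steel blade 180 mm. Leave alone. Origin: under the middle of the stock.
- block_plane: Loose steel block plane, 160 x 46 mm, 55 mm high, on the bench at the right. Leave alone. Origin: centre of the sole.
- screwdriver: Loose screwdriver, 210 mm, lying on the bench at the left. Leave alone. Origin: on its underside.
There are look-alikes about, which are no part of the job. Leave any purple look-alike of the panel alone.

How it is judged:
By the outcome, as a careful person would: the job done as asked, in the order asked, and still so for the second after the job is handed in, with the robot touching nothing.
It also fails if it takes over 54 s, if anything falls off the work surface, if the arm or the gripper's body presses on something with over 40 N, if the wrist force passes 120 N, or if a joint passes its speed limit or range.

## Working session

There is one attempt and no reset: what is moved stays moved. The work goes in short steps, Python scripts to look and compute and a tool call to move; the robot and the scene stay as the last step left them, time stands still between calls to the robot, and variables do not carry over. Pictures are saved under pics/ and viewed, and the job is handed in when it is done.

Besides the shell and the picture viewer there is one more tool, called after "Request:" as a command line: name --pt "numbers of a row" for each row, then --argument value for the rest. arm_command: Moves the arm, as the interface text tells. Its arguments: {"type":"object","properties":{"deltas":{"type":"array","items":{"type":"array","items":{"type":"number"}}},"newtons":{"type":"number"}},"required":["deltas"]}

```bash
mkdir -p pics; ls; python3 - <<'E'
from workcell import telemetry, cams, job, bot
import cv2
print(telemetry.observe())
for n in ("scene","top"):
    cv2.imwrite(f"pics/{n}0.png",cams.grab_frame(n)); c=cams.get_calibration(n); print(n,c)
print(bot.tips_ahead)
E
```

```text
pics
{'clock': 0.0, 'qpos': array([-1.32120361,  0.52201799, -0.03631014,  1.59997913,  0.02119753,
        1.02112458, -0.11282549]), 'qd': array([ 3.37080024e-04,  8.59559755e-05, -6.73957775e-04,  2.15505169e-03,
        1.46342118e-03, -2.49449466e-04, -2.63762389e-03]), 'joint_efforts': array([ 5.74578426e-04, -9.27108836e+01,  1.97993517e+00, -3.69928551e+01,
        1.77953881e-02,  8.22471105e-03,  2.51480671e-06]), 'position': array([0.19642501, 0.59300101, 0.24773378]), 'tool_rot': array([-3.14045193e+00,  8.86430202e-05,  2.82174775e+00]), 'force': array([-0.39201839, -0.55649724,  0.23977696]), 'moment': array([-0.03298801,  0.06013571,  0.00298524]), 'grip_width': 0.0852714951907679}
scene {'fx': 385.3986630926334, 'fy': 385.3986630926334, 'cx': 314.64617562126597, 'cy': 194.688998545141, 'R': array([[-0.7823205 ,  0.62281247, -0.0089034 ],
       [ 0.48848043,  0.60459047, -0.62917187],
       [-0.38647317, -0.49656319, -0.77721521]]), 't': array([ 0.41383658, -0.16618637,  1.38563572])}
top {'fx': 444.9090185785229, 'fy': 444.9090185785229, 'cx': 320.81218593490684, 'cy': 202.40547294698737, 'R': array([[ 0.01675225, -0.99956821, -0.02414019],
       [-0.9963768 , -0.01467559, -0.08377295],
       [ 0.08338251,  0.02545611, -0.99619242]]), 't': array([0.01569662, 0.5039981 , 1.39395177])}
0.017
```

View pics/scene0.png

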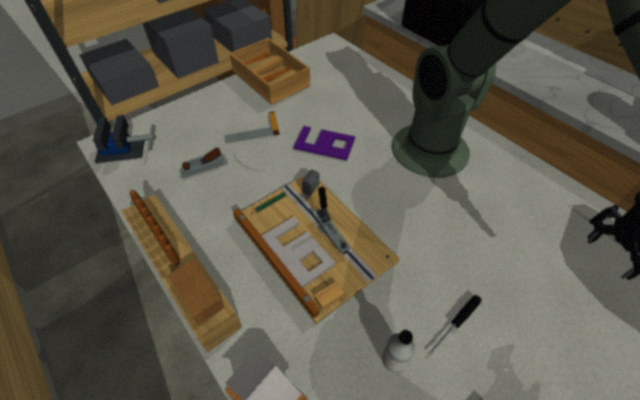

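View pics/top0.png

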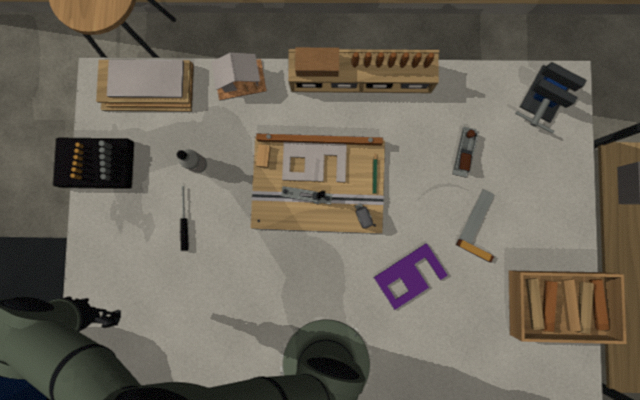

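The scene view shows the board around (315,245). The top view has the board at (250-385, 135-232), with the white panel at (283-348, 143-182) and the strap at about (284-330, 188-200). The purple look-alike at (410,275) lies off the board, so I'll leave it. Next I'll enlarge the board.

```bash
python3 - <<'E'
import cv2
a=cv2.imread("pics/top0.png")[125:240,240:395]; cv2.imwrite("pics/top0c.png",cv2.resize(a,None,fx=5,fy=5,interpolation=cv2.INTER_CUBIC))
a=cv2.imread("pics/scene0.png")[165:325,225:405]; cv2.imwrite("pics/scene0c.png",cv2.resize(a,None,fx=4,fy=3.75,interpolation=cv2.INTER_CUBIC)[:600])
E
```

```text
(no output)
```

View pics/top0c.png

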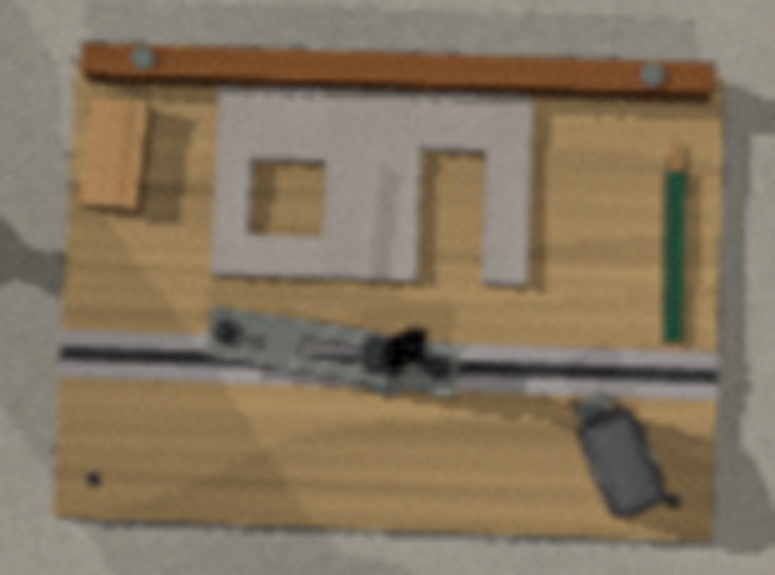

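View pics/scene0c.png

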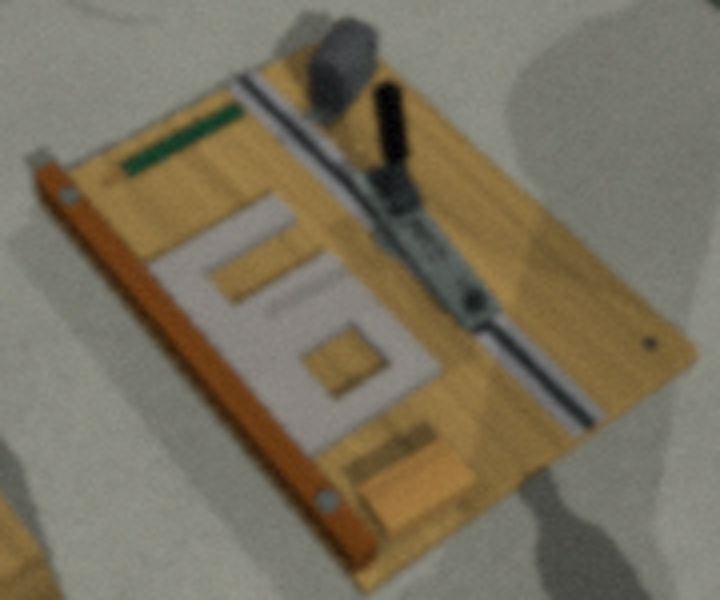

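```bash
cat > h.py <<'E'
import numpy as np, cv2
from workcell import telemetry, cams, job, bot
def ray(c,u,v):
    d=np.array([(u-c["cx"])/c["fx"],(v-c["cy"])/c["fy"],1.]); return -c["R"].T@c["t"], c["R"].T@d
def onz(c,u,v,z):
    o,d=ray(c,u,v); return o+d*(z-o[2])/d[2]
def proj(c,X):
    p=c["R"]@np.asarray(X,float)+c["t"]; return np.array([c["fx"]*p[0]/p[2]+c["cx"],c["fy"]*p[1]/p[2]+c["cy"]])
T=cams.get_calibration("top"); S=cams.get_calibration("scene")
tc=lambda u,v,z: onz(T,240+(u+.5)/5-.5,125+(v+.5)/5-.5,z)
sc=lambda u,v,z: onz(S,225+(u+.5)/4-.5,165+(v+.5)/3.75-.5,z)
E
python3 - <<'E'
from h import *
np.set_printoptions(precision=4,suppress=True)
B={"NL":(tc(54,518,.018),), "NR":(tc(715,541,.018),),"fenceFL":(tc(83,42,.054),),"fenceFR":(tc(714,62,.054),),"fenceNL":(tc(83,75,.054),),"fenceNR":(tc(714,97,.054),),
"trackL":(tc(60,354,.018),sc(592,425,.018)),"trackR":(tc(717,376,.018),sc(240,77,.018)),
"pNL":(tc(213,275,.03),sc(442,368,.03)),"pFL":(tc(218,88,.03),sc(312,455,.03)),"pFR":(tc(532,99,.03),sc(150,265,.03)),"pNR":(tc(530,287,.03),),
"strip win":(tc(325,160,.03),tc(323,236,.03)),"strip door":(tc(422,149,.03),tc(418,282,.03)),
"screw":(tc(228,330,.076),sc(473,299,.076)),"strapend":(tc(212,330,.057),)}
for k,v in B.items(): print(k,*v)
L=B["NL"][0];R=B["NR"][0];print(np.linalg.norm((L-R)[:2]), np.linalg.norm((B["pFL"][0]-B["pFR"][0])[:2]),np.linalg.norm((B["pFL"][0]-B["pNL"][0])[:2]))
for k in("near","pan","fence"):
    a,b={"near":("NR","NL"),"pan":("pFR","pFL"),"fence":("fenceFR","fenceFL")}[k]
    d=B[b][0]-B[a][0]; print(k,"yaw",np.arctan2(-d[0],d[1]))
E
```

```text
NL [0.4182 0.2467 0.018 ]
NR [ 0.4105 -0.1732  0.018 ]
fenceFL [0.718  0.2307 0.054 ]
fenceFR [ 0.7096 -0.1669  0.054 ]
fenceNL [0.6968 0.2301 0.054 ]
fenceNR [ 0.6873 -0.167   0.054 ]
trackL [0.5232 0.246  0.018 ] [0.5228 0.2456 0.018 ]
trackR [ 0.5152 -0.1739  0.018 ] [ 0.5154 -0.1743  0.018 ]
pNL [0.574  0.1475 0.03  ] [0.5767 0.1511 0.03  ]
pFL [0.6948 0.1472 0.03  ] [0.6887 0.1499 0.03  ]
pFR [ 0.6899 -0.0539  0.03  ] [ 0.6839 -0.0507  0.03  ]
pNR [ 0.569  -0.0541  0.03  ]
strip win [0.6489 0.0776 0.03  ] [0.5999 0.0779 0.03  ]
strip door [0.6568 0.0158 0.03  ] [0.5712 0.017  0.03  ]
screw [0.5339 0.1322 0.076 ] [0.5414 0.1399 0.076 ]
strapend [0.5358 0.1442 0.057 ]
0.41990608902265475 0.20116080619572863 0.12080975984016593
near yaw -0.01844543410322924
pan yaw -0.024044279650428175
fence yaw -0.02119030399697778
```

```bash
python3 - <<'E'
from h import *
np.set_printoptions(precision=4,suppress=True)
def tri(a,b):
    (o1,d1),(o2,d2)=a,b
    A=np.c_[d1,-d2]; s=np.linalg.lstsq(A,o2-o1,rcond=None)[0]; p,q=o1+s[0]*d1,o2+s[1]*d2
    return (p+q)/2,np.linalg.norm(p-q)
rt=lambda u,v: ray(T,240+(u+.5)/5-.5,125+(v+.5)/5-.5)
rs=lambda u,v: ray(S,225+(u+.5)/4-.5,165+(v+.5)/3.75-.5)
print("screw",tri(rt(228,330),rs(473,299)))
print("lever tip",tri(rt(412,340),rs(387,90)))
yaw=-.019; c=np.array([.564,.0345]); R=np.array([[np.cos(yaw),-np.sin(yaw)],[np.sin(yaw),np.cos(yaw)]])
bolt=c+R@[-.045,0]; print("bolt",bolt)
for z in(.057,.066,.073,.078): 
    p=tc(228,330,z)[:2]-bolt; print(z,np.linalg.norm(p),np.arctan2(p[1],p[0]))
print("bolt in top crop", (proj(T,[*bolt,.057])-[240,125])*5, (proj(S,[*bolt,.057])-[225,165])*[4,3.75])
for n,u,v in(("bottle",190,160),("tape",365,217),("offcut",262,156)): print(n,onz(T,u,v,.03))
E
```

```text
screw (array([0.5353, 0.1338, 0.0621]), np.float64(0.0002410314926087936))
lever tip (array([0.5179, 0.017 , 0.1803]), np.float64(0.0009315000458195346))
bolt [0.519  0.0354]
0.057 0.10032592310814743 1.4010890216146672
0.066 0.09921645050420236 1.4092311411712353
0.073 0.09835816581084932 1.4156905678113187
0.078 0.09774765569638356 1.4203737584567262
bolt in top crop [384.2133 357.3579] [398.8237 205.0735]
bottle [0.6334 0.4457 0.03  ]
tape [ 0.459  -0.1164  0.03  ]
offcut [0.6492 0.2141 0.03  ]
```

Request:
arm_command --pt "-1 -0.19 -0.16 0 0 0 0" --pt "-1 -0.38 -0.31 0 0 0 0" --pt "-1 -0.56 -0.47 0 0 0 0" --pt "-1 -0.75 -0.62 0 0 0 0" --pt "-1 -0.94 -0.78 0 0 0 0"

```text
clock: 0.72
position: [0.294, 0.4367, 0.2481]
tool_rot: [-3.141, -0.0, 2.822]
force: [0.7, 0.6, -0.1]
grip_width: 0.0001
```

Request:
arm_command --pt "-1 -0.19 -0.16 0 0 0 0" --pt "-1 -0.38 -0.31 0 0 0 0" --pt "-1 -0.56 -0.47 0 0 0 0" --pt "-1 -0.75 -0.62 0 0 0 0" --pt "-1 -0.94 -0.78 0 0 0 0"

```text
clock: 1.35
position: [0.3911, 0.2814, 0.2482]
tool_rot: [-3.141, -0.0, 2.822]
force: [0.3, -0.1, -0.2]
grip_width: -0.0
```

Request:
arm_command --pt "-1 -0.19 -0.16 0 0 0 -0.1" --pt "-1 -0.38 -0.31 0 0 0 -0.2" --pt "-1 -0.56 -0.47 0 0 0 -0.3" --pt "-1 -0.75 -0.62 0 0 0 -0.407" --pt "-1 -0.94 -0.78 0 0 0 -0.407" --pt "-1 -0.94 -0.78 0 0 0 -0.407"

```text
clock: 2.1
position: [0.4885, 0.1246, 0.2481]
tool_rot: [-3.141, -0.0, 3.137]
force: [0.3, 0.8, -0.6]
grip_width: -0.0002
```

Request:
arm_command --pt "-1 0 0 0.3 0 0 0" --pt "-1 0 0 0.6 0 0 0" --pt "-1 0 0 0.8 0 0 0" --pt "-1 0 0 0.8 0 0 0"

```text
clock: 2.6
position: [0.4862, 0.1275, 0.1268]
tool_rot: [-3.14, -0.004, -3.141]
force: [0.3, 0.5, 0.9]
grip_width: 0.0002
```

```bash
python3 - <<'E'
from h import *
for n in("wrist","scene"):
    a=cams.grab_frame(n)
    if n=="scene": a=cv2.resize(a[165:325,225:405],None,fx=4,fy=3.75)
    cv2.imwrite(f"pics/{n}1.png",a)
E
```

```text
(no output)
```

View pics/wrist1.png

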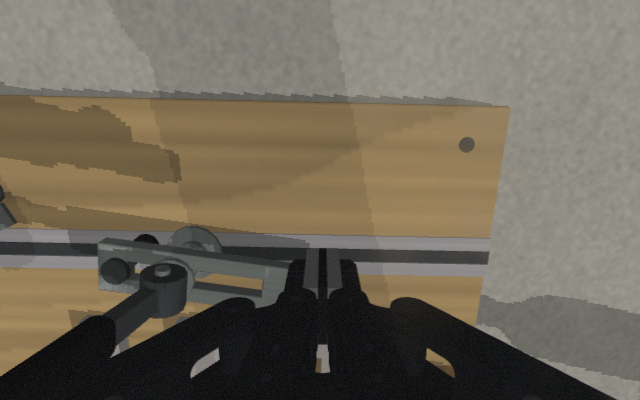

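View pics/scene1.png

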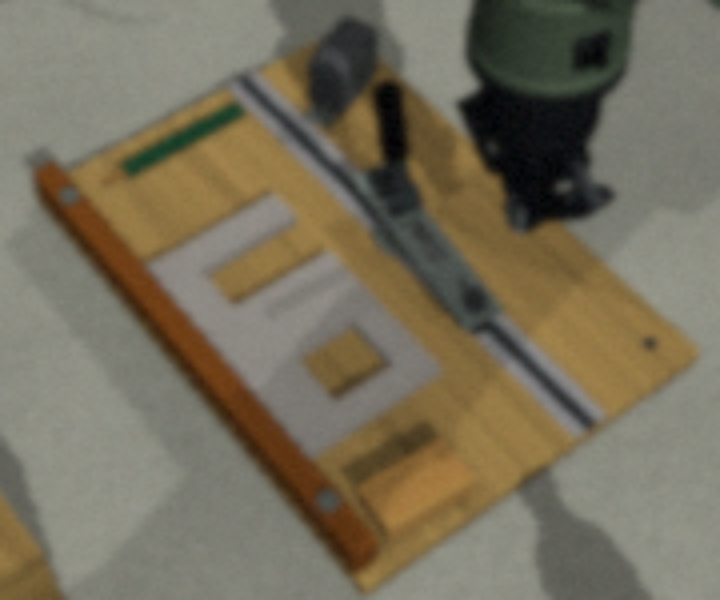

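Request:
arm_command --pt "-1 0 0 0.22 0 0 0" --pt "-1 0 0 0.44 0 0 0" --pt "-1 0 0 0.44 0 0 0"

```text
clock: 3.08
position: [0.4873, 0.1272, 0.0622]
tool_rot: [-3.141, -0.001, -3.142]
force: [0.0, 0.1, 0.2]
grip_width: -0.0003
```

```bash
python3 - <<'E'
from h import *
np.set_printoptions(precision=3,suppress=True)
b=np.array([.519,.0354]); s=telemetry.observe(); print(s["position"],s["force"])
# finger centre for strap world angle a, finger radius-ish rf
for a in (1.405,1.3,1.2,1.1,1.0,.9,.8,.7,.6,.5,.4,.3,.2,.12):
    u=np.array([np.cos(a),np.sin(a)]); n=np.array([-u[1],u[0]])
    rf=.0145*abs(n[1])+.011*abs(n[0])
    p=b+.088*u+(.016+rf)*n; d=p-s["position"][:2]
    print(a,p,"t",-d[0]/.15,d[1]/.15)
E
```

```text
[0.487 0.127 0.062] [0.048 0.144 0.205]
1.405 [0.505 0.127] t -0.115809779550754 -0.0013925791722803802
1.3 [0.513 0.128] t -0.1724136709642817 0.007451213162518178
1.2 [0.522 0.129] t -0.22807627537058303 0.010719153391187675
1.1 [0.53  0.129] t -0.2849876242230657 0.008570993771334634
1.0 [0.539 0.127] t -0.34260807330375365 0.000667474374251668
0.9 [0.547 0.125] t -0.4003186506045894 -0.013271729070449823
0.8 [0.556 0.122] t -0.45742896503359165 -0.03345088036443511
0.7 [0.564 0.118] t -0.5131886400690366 -0.05998244605993297
0.6 [0.572 0.113] t -0.5668019773045256 -0.09287344995552163
0.5 [0.58  0.107] t -0.6174454176846105 -0.1320145544134571
0.4 [0.587 0.101] t -0.6642872467952792 -0.17717241009000073
0.3 [0.593 0.093] t -0.7065088897863308 -0.22798569906297603
0.2 [0.599 0.085] t -0.7433270654944995 -0.283965161591854
0.12 [0.603 0.077] t -0.768400914934636 -0.33206037670205746
```

Request:
arm_command --pt "-1 -0.08 0.0 0 0 0 0" --pt "-1 -0.15 0.0 0 0 0 0" --pt "-1 -0.22 0.01 0 0 0 0" --pt "-1 -0.28 0.01 0 0 0 0" --pt "-1 -0.34 0 0 0 0 0" --pt "-1 -0.4 -0.01 0 0 0 0" --pt "-1 -0.46 -0.03 0 0 0 0" --pt "-1 -0.51 -0.06 0 0 0 0"

```text
clock: 4.08
position: [0.5647, 0.1179, 0.0622]
tool_rot: [3.142, -0.0, 3.141]
force: [-3.3, 2.0, -0.7]
grip_width: 0.0001
```

```bash
python3 - <<'E'
from h import *
for n in("scene",):
    a=cams.grab_frame(n)
    if n=="scene": a=cv2.resize(a[165:325,225:405],None,fx=4,fy=3.75)
    cv2.imwrite(f"pics/{n}2.png",a)
E
```

```text
(no output)
```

View pics/scene2.png

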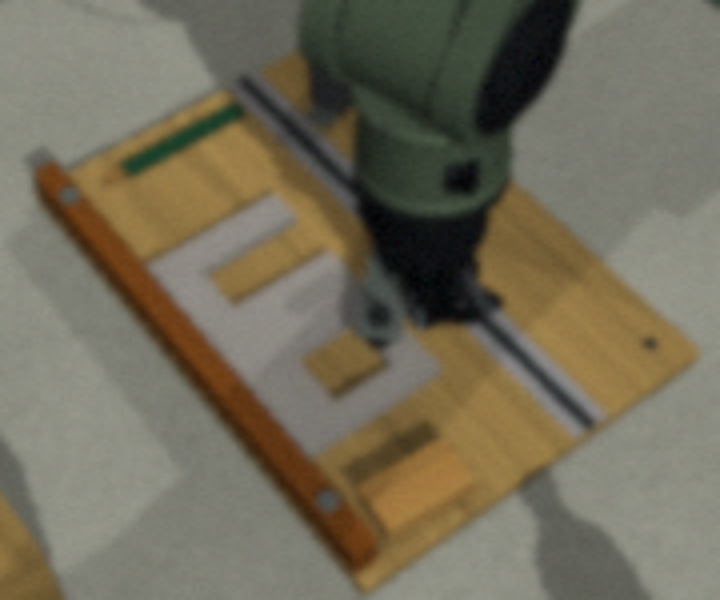

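The strap follows the finger: its pad is now near scene-crop pixel (378,320), over the panel's edge, and the force is about 4 N. I'll continue the arc.

Request:
arm_command --pt "-1 -0.05 -0.03 0 0 0 0" --pt "-1 -0.1 -0.07 0 0 0 0" --pt "-1 -0.15 -0.12 0 0 0 0" --pt "-1 -0.19 -0.17 0 0 0 0" --pt "-1 -0.23 -0.22 0 0 0 0" --pt "-1 -0.25 -0.27 0 0 0 0" --pt "-1 -0.25 -0.27 0 0 0 0"

```text
clock: 5.0
position: [0.6021, 0.0767, 0.0624]
tool_rot: [-3.141, 0.001, 3.14]
force: [0.0, 0.4, -0.1]
grip_width: -0.0002
```

Request:
arm_command --pt "-1 0 0.15 0 0 0 0" --pt "-1 0 0.15 -0.3 0 0 0" --pt "-1 0 0.15 -0.7 0 0 0" --pt "-1 0 0.15 -1 0 0 0" --pt "-1 0 0.15 -1 0 0 0"

```text
clock: 5.62
position: [0.6033, 0.1003, 0.2159]
tool_rot: [3.14, 0.006, 3.141]
force: [0.4, 0.3, -1.0]
grip_width: -0.0
```

```bash
python3 - <<'E'
from h import *
print(telemetry.observe()["position"])
for n in("scene","top","wrist"):
    a=cams.grab_frame(n)
    if n=="scene": a=cv2.resize(a[165:325,225:405],None,fx=4,fy=3.75,interpolation=2)
    if n=="top": a=cv2.resize(a[125:240,240:395],None,fx=5,fy=5,interpolation=2)
    cv2.imwrite(f"pics/{n}3.png",a)
E
```

```text
[0.60326283 0.10033618 0.21593929]
```

View pics/scene3.png

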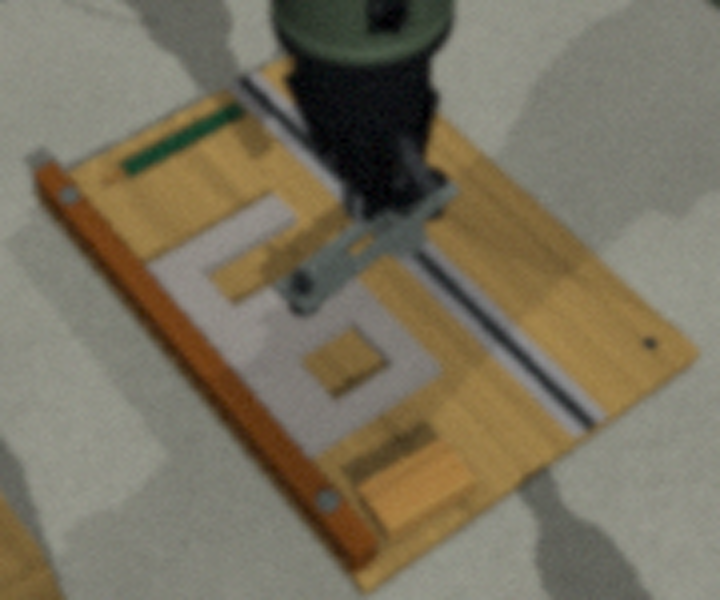

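View pics/top3.png

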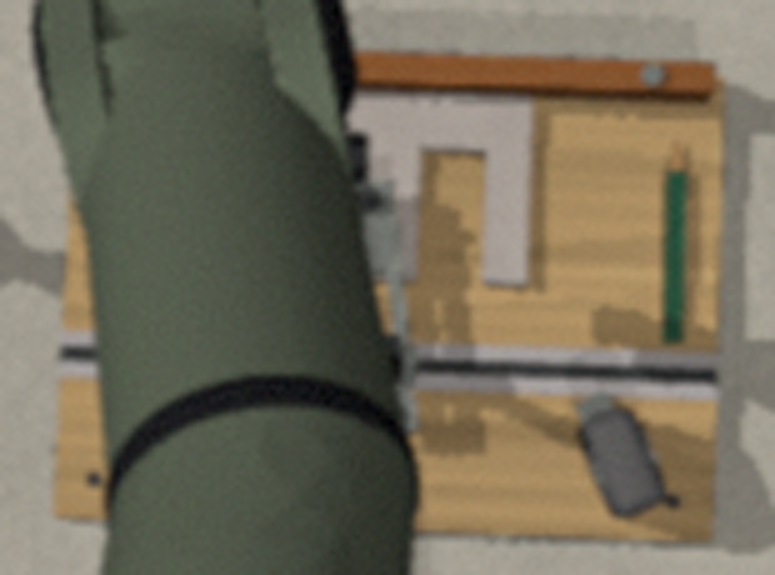

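View pics/wrist3.png

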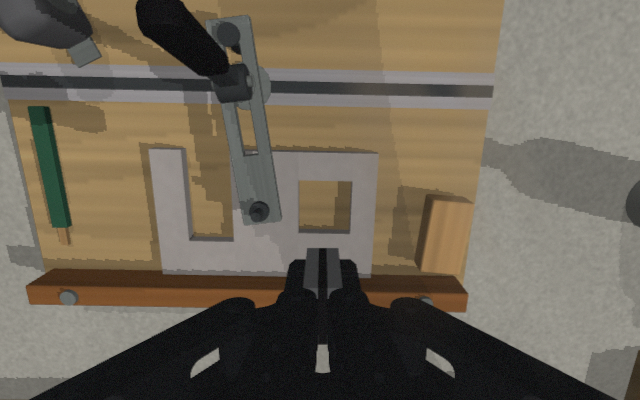

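The wrist view shows the screw head at (259,211). The strip runs from about (233,240) at the door edge to (299,180) at the window edge. I'll measure it.

```bash
python3 - <<'E'
from h import *
np.set_printoptions(precision=4,suppress=True)
W=cams.get_calibration("wrist"); b=np.array([.519,.0354])
for z in(.062,.068,.078):
    p=onz(W,259,211,z)[:2]-b; print(z,p+b,np.linalg.norm(p),np.arctan2(p[1],p[0]))
print("door edge",onz(W,232,237,.03),onz(W,189,240,.018),"win edge",onz(W,299,180,.03),onz(W,299,232,.03))
print("panel corners",onz(W,150,148,.03),onz(W,377,152,.03))
e1=onz(W,281,221,.057);e2=onz(W,245,224,.057);h1=onz(W,207,21,.057);h2=onz(W,247,15,.057)
m=(e1+e2)/2;h=(h1+h2)/2;d=m-h;print("strap end",m,"heel",h,np.linalg.norm(d),np.arctan2(d[1],d[0]))
print("bolt px",proj(W,[*b,.057]),proj(W,[*b,.018]))
E
```

```text
0.062 [0.6164 0.0495] 0.09837830227981216 0.1438481035128373
0.068 [0.6145 0.0506] 0.09670217405600672 0.15816173467693154
0.078 [0.6114 0.0525] 0.09395473787141426 0.18314271926403022
door edge [0.6514 0.0173 0.03  ] [ 0.6592 -0.0276  0.018 ] win edge [0.5977 0.0802 0.03  ] [0.6466 0.0793 0.03  ]
panel corners [ 0.5695 -0.0474  0.03  ] [0.5731 0.1479 0.03  ]
strap end [0.6279 0.0514 0.057 ] heel [0.4741 0.033  0.057 ] 0.1549566408827628 0.1188270941198409
bolt px [234.7082  84.5189] [245.6057  86.6256]
```

The pad centre is at y≈0.0485 and the strip spans 0.017–0.079, so the whole pad is over wood with margin to spare. The strap's world angle is about 0.125. Now for the lever: I'll bring the finger to its pad side, in the strap's plane.

Request:
arm_command --pt "-1 0.1 -0.13 0 0 0 -0.08" --pt "-1 0.2 -0.27 0 0 0 -0.16" --pt "-1 0.287 -0.397 0 0 0 -0.16" --pt "-1 0.287 -0.397 0.16 0 0 -0.16" --pt "-1 0.287 -0.397 0.327 0 0 -0.16" --pt "-1 0.287 -0.397 0.327 0 0 -0.16"

```text
clock: 6.52
position: [0.5572, 0.0404, 0.1609]
tool_rot: [-3.141, -0.005, -3.016]
force: [-0.6, 0.7, 0.3]
grip_width: -0.0001
```

```bash
python3 - <<'E'
from h import *
np.set_printoptions(precision=3,suppress=True)
s=telemetry.observe(); p=s["position"]; print(p,s["tool_rot"],s["force"])
b=np.array([.519,.0354]); u=np.array([np.cos(.125),np.sin(.125)])
from scipy.spatial.transform import Rotation as Ro
R=Ro.from_euler("xyz",s["tool_rot"]).as_matrix()
for d in(80,75,65,55,45,35,25,15,8,3,0):
    f=np.radians(d); a=-.085*np.cos(f)+.0065*np.sin(f)+.011; z=.073+.085*np.sin(f)+.0065*np.cos(f)
    X=np.array([*(b+a*u),z+.017]); print(d,X,R.T@(X-p)/.15)
a=cams.grab_frame("wrist"); cv2.imwrite("pics/wrist4.png",a)
a=cv2.resize(cams.grab_frame("scene")[165:325,225:405],None,fx=4,fy=3.75,interpolation=2); cv2.imwrite("pics/scene4.png",a)
E
```

```text
[0.557 0.04  0.161] [-3.141 -0.005 -3.016] [-0.642  0.695  0.287]
80 [0.522 0.036 0.175] [ 0.24  -0.001 -0.092]
75 [0.514 0.035 0.174] [ 0.289 -0.001 -0.085]
65 [0.5   0.033 0.17 ] [ 0.384 -0.001 -0.057]
55 [0.487 0.031 0.163] [ 0.473 -0.001 -0.014]
45 [0.475 0.03  0.155] [ 0.553 -0.001  0.044]
35 [0.465 0.029 0.144] [ 0.622 -0.001  0.115]
25 [0.456 0.028 0.132] [ 0.678 -0.001  0.197]
15 [0.45  0.027 0.118] [ 0.718 -0.001  0.288]
8 [0.447 0.026 0.108] [ 0.737 -0.001  0.354]
3 [0.446 0.026 0.101] [ 0.745 -0.     0.403]
0 [0.446 0.026 0.097] [ 0.748 -0.     0.433]
```

View pics/wrist4.png

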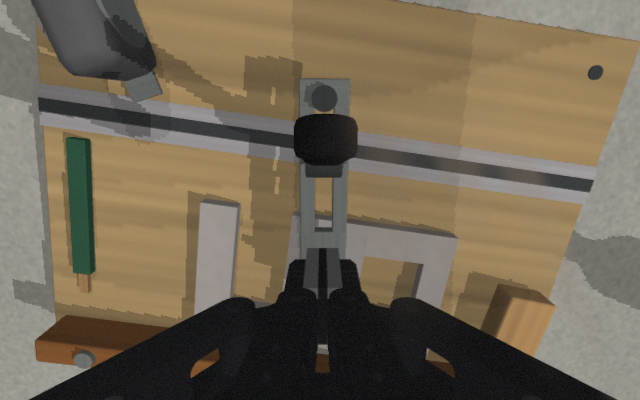

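View pics/scene4.png

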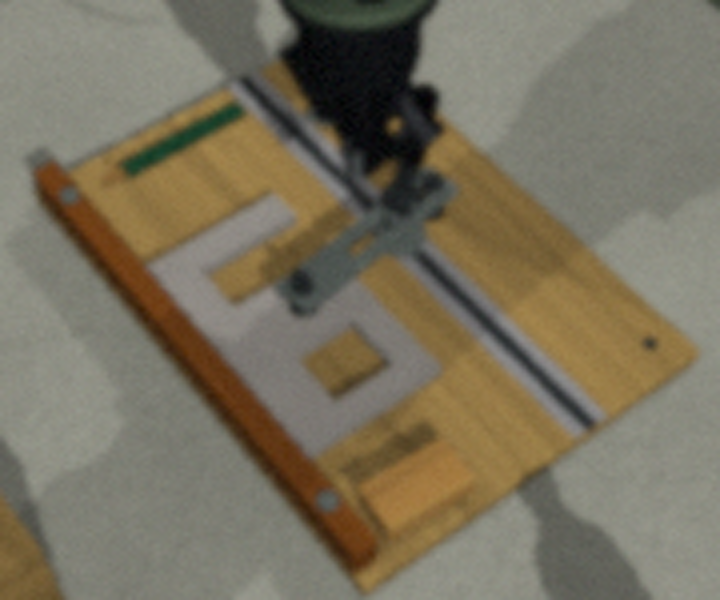

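The wrist view shows the strap aligned with the tool, and the lever handle at (325,140) dead ahead of the finger at (322,270). I'll push along the lever's arc.

Request:
arm_command --pt "-1 0.1 0 -0.08 0 0 0" --pt "-1 0.2 0 -0.09 0 0 0" --pt "-1 0.29 0 -0.08 0 0 0" --pt "-1 0.34 0 -0.07 0 0 0" --pt "-1 0.4 0 -0.05 0 0 0" --pt "-1 0.47 0 -0.01 0 0 0" --pt "-1 0.55 0 0.04 0 0 0" --pt "-1 0.55 0 0.04 0 0 0"

```text
clock: 7.62
position: [0.4755, 0.03, 0.1565]
tool_rot: [-3.141, -0.002, -3.016]
force: [0.1, -0.0, -0.1]
grip_width: -0.0001
```

```bash
python3 - <<'E'
from h import *
a=cams.grab_frame("wrist"); cv2.imwrite("pics/wrist5.png",a)
E
```

```text
(no output)
```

View pics/wrist5.png

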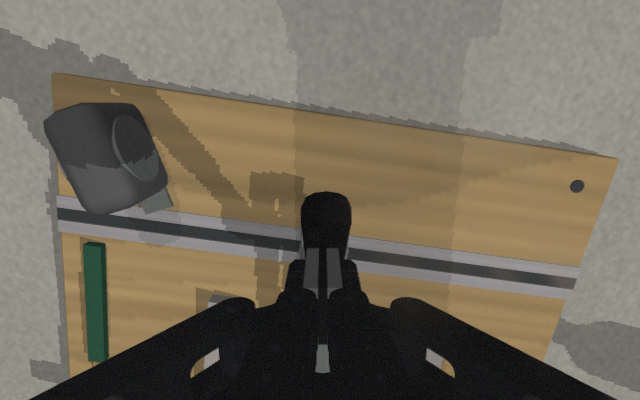

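The handle, now at (325,220), has tilted back under the finger. I'll continue down.

Request:
arm_command --pt "-1 0.04 0 0.03 0 0 0" --pt "-1 0.07 0 0.07 0 0 0" --pt "-1 0.1 0 0.11 0 0 0" --pt "-1 0.13 0 0.16 0 0 0" --pt "-1 0.15 0 0.2 0 0 0" --pt "-1 0.17 0 0.24 0 0 0" --pt "-1 0.18 0 0.28 0 0 0" --pt "-1 0.19 0 0.31 0 0 0"

```text
clock: 8.68
position: [0.448, 0.0265, 0.1103]
tool_rot: [-3.142, -0.001, -3.016]
force: [-2.2, 0.8, 4.8]
grip_width: 0.0001
```

Request:
arm_command --pt "-1 0 0 0.03 0 0 0" --pt "-1 0 0 0.05 0 0 0" --pt "-1 0 0 0.05 0 0 0"

```text
clock: 9.05
position: [0.4481, 0.0265, 0.1028]
tool_rot: [-3.141, -0.001, -3.016]
force: [-0.6, 0.3, -0.1]
grip_width: 0.0004
```

Request:
arm_command --pt "-1 0 0 0.01 0 0 0" --pt "-1 0 0 0.02 0 0 0" --pt "-1 0 0 0.02 0 0 0"

```text
clock: 9.43
position: [0.4483, 0.0266, 0.1001]
tool_rot: [-3.142, -0.0, -3.016]
force: [-0.7, 0.0, 1.5]
grip_width: 0.0001
```

Request:
arm_command --pt "-1 0 0 0.01 0 0 0" --pt "-1 0 0 0.02 0 0 0" --pt "-1 0 0 0.02 0 0 0"

```text
clock: 9.8
position: [0.4482, 0.0265, 0.0982]
tool_rot: [-3.142, -0.0, -3.016]
force: [-12.9, -0.1, 43.4]
grip_width: -0.0003
```

The force has risen sharply to 43 N, so the lever is on its stop. I'll back off upwards and clear.

Request:
arm_command --pt "-1 0 0 -0.1 0 0 0" --pt "-1 0 0 -0.4 0 0 0" --pt "-1 0 0 -0.7 0 0 0" --pt "-1 0 0 -1 0 0 0" --pt "-1 0 0 -1 0 0 0"

```text
clock: 10.42
position: [0.4501, 0.0268, 0.2501]
tool_rot: [3.141, 0.006, -3.016]
force: [-0.1, -0.4, -0.5]
grip_width: -0.0003
```

Request:
arm_command --pt "-1 0 0.33 -0.3 0 0 0" --pt "-1 0 0.66 -0.3 0 0 0" --pt "-1 0 1 -0.3 0 0 0" --pt "-1 0 1 -0.3 0 0 0"

```text
clock: 10.92
position: [0.4289, 0.1789, 0.2915]
tool_rot: [3.141, -0.001, -3.011]
force: [0.4, -1.2, -1.7]
grip_width: -0.0
```

Request:
arm_command --pt "-1 0 0.33 0 0 0 0" --pt "-1 0 0.66 0 0 0 0" --pt "-1 0 1 0 0 0 0" --pt "-1 0 1 0 0 0 0"

```text
clock: 11.42
position: [0.4099, 0.3271, 0.2911]
tool_rot: [3.141, -0.001, -3.012]
force: [0.1, -0.4, -1.0]
grip_width: -0.0003
```

```bash
python3 - <<'E'
from h import *
print(telemetry.observe()["position"],telemetry.observe()["force"])
for n in("scene","top"):
    a=cams.grab_frame(n); cv2.imwrite(f"pics/{n}6f.png",a)
    if n=="scene": a=cv2.resize(a[165:325,225:405],None,fx=4,fy=3.75,interpolation=2)
    if n=="top": a=cv2.resize(a[125:240,240:395],None,fx=5,fy=5,interpolation=2)
    cv2.imwrite(f"pics/{n}6.png",a)
E
```

```text
[0.40989354 0.32713807 0.29109048] [ 0.05919054 -0.42835547 -1.00560609]
```

View pics/scene6.png

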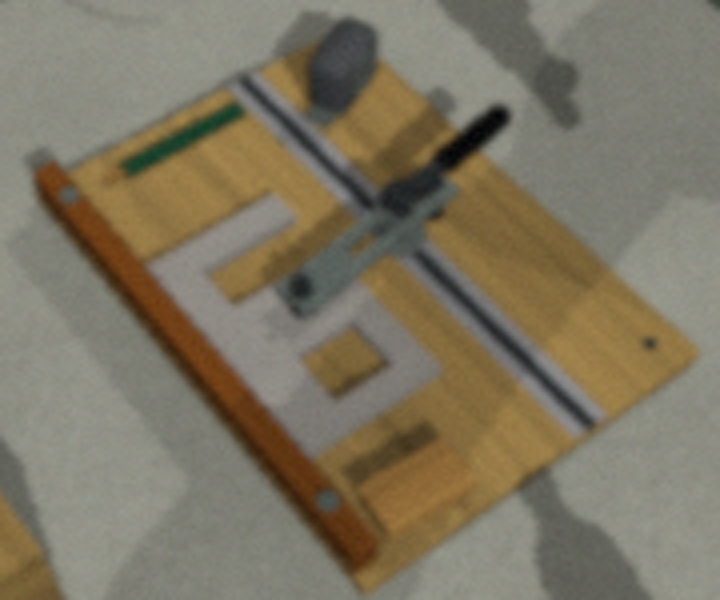

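View pics/top6.png

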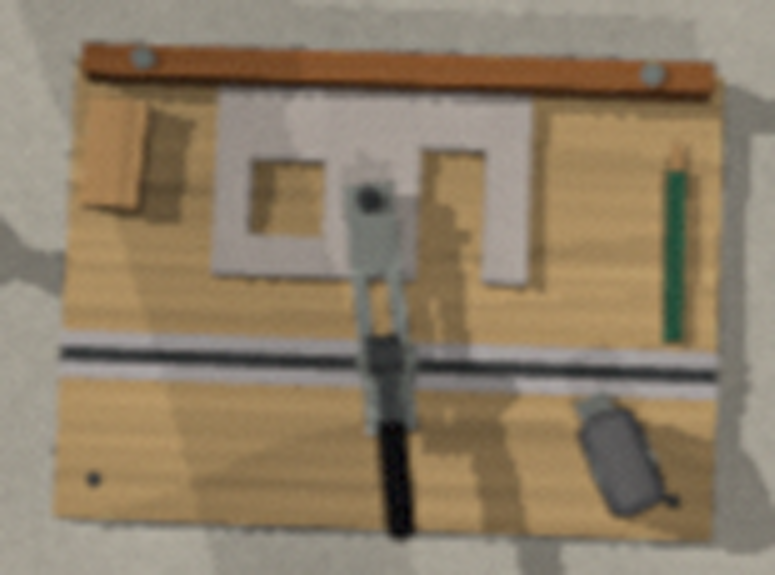

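```bash
python3 - <<'E'
from h import *
np.set_printoptions(precision=4,suppress=True)
print("lever end, exp z .079, r .114:",tc(399,533,.079)[:2]-[.519,.0354],sc(503,113,.079)[:2]-[.519,.0354])
p=tc(371,199,.065);print("pad",p, np.linalg.norm(p[:2]-[.519,.0354]))
a=cv2.imread("pics/top0.png").astype(int);b=cv2.imread("pics/top6f.png").astype(int)
for n,(x0,y0,x1,y1) in dict(panelR=(328,140,352,186),panelL=(278,140,306,183),tape=(350,200,382,232),pencil=(368,150,382,198),offcut=(252,140,274,170)).items(): print(n,abs(a-b)[y0:y1,x0:x1].mean())
E
```

```text
lever end, exp z .079, r .114: [-0.1079 -0.0104] [-0.1076 -0.0103]
pad [0.6182 0.0463 0.065 ] 0.09975671385151116
panelR 11.740036231884059
panelL 4.344961240310077
tape 11.28515625
pencil 9.783234126984127
offcut 5.748989898989899
```

The two views agree on the lever end to 0.3 mm when cast at z = 79 mm, which is the fully-down height. The pad is at y≈0.046, inside the strip, and the outlines of the panel and loose items haven't moved. The remaining brightness differences are arm shadows. I'll hand in.

```bash
python3 -c "
from workcell import job; print(job.job_done())"
```

```text
the job is handed in; nothing more can be done
None
```

The panel is clamped: I pushed the strap round with the closed fingers, pushed the cam lever down to its stop, backed the arm clear and handed the job in at about 11.5 s.

- **Pad position:** the pad centre measures about y = 0.046–0.049 m. The solid strip runs from 0.017 to 0.079 m, so the whole 22 mm pad is over wood with about 18 mm to spare on each side.
- **Lever:** the finger force rose sharply at the stop. Afterwards the top and scene views agreed to within 0.3 mm on the lever end when cast at its fully-down height of 79 mm. It measured 108 mm from the pin, not the 114 mm given. I put that down to picking the visible edge of the handle rather than its true end.
- **Force:** the last push on the stop reached about 43 N at the wrist. It was on the fingertip only and well below the 120 N wrist limit. The 40 N limit is for the arm or gripper body, and I don't expect a fingertip push to count against it.
- **Surroundings:** by eye, the panel, tape measure, pencil and offcut have not moved. A picture-difference check could not confirm this, because the arm's shadows changed the brightness.

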